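# Draw a batch of valve balls from the gravity hopper

## Robot

A 6-joint arm with a two-finger parallel gripper is mounted at the origin on the work surface. World frame = base frame: x ahead of the robot, y to its left, z up, the work surface at z = 0. Lengths are in m, angles in degrees, forces in N, time in s.
With the tool pointing down it reaches from about 0.3 to 0.85 m from the base axis. Payload 5.4 kg.
Tool frame: the origin (TCP) lies at the very end of the fingers, on their centre line; the grasp point (between the pads) lies 19 mm behind it; z points along the fingers, y is the line along which they close (so a half turn about z gives the same grasp; the last joint's range is limited). The gripper opens to 85 mm and grips with 20 to 120 N. Pads are 22 mm wide; open, the fingers measure 114 mm over their backs; the gripper's body (76 mm by 85 mm) begins 54 mm behind the grasp point. The pads swing forward as they close: fully open they stand 13 mm farther back than shut.
Start: joints at [-12.038, 9.076, 91.501, -0, 79.423, -12.038], TCP at [0.575, -0, 0.231] pointing down, gripper open.
Joint ranges: [-166.64, 166.64], [-54.1, 131.32], [10.49, 154.53], [-73.88, 253.88], [9.74, 151.15], [-171.62, 171.62]. Speed limits (degrees/s): [147.25, 147.25, 180, 180, 180, 180].

## Interface

Orientations are given as a 3x3 rotation matrix whose columns are the frame's x, y, z axes.
In Python, from bench import manip gives the robot as it stands.
- The arm moves only by the shell command python3 -m handwheel 'ROWS'. ROWS is JSON, one flat list of numbers, 7 for each row, row after row: the opening, from -1 (shut) to 1 (fully open), so that 0 is half open, then the shift along the tool's x, y, z in mm, then the turn, a rotation vector about the tool's x, y, z in degrees. A call has 1 to 5 rows; each row shifts and turns the commanded pose from where the row before left it, along the tool's axes as they then stand; what a row does not reach is not made up. A row lasts 1/8 s, in which the tool goes at most 62.5 mm and 10.7 degrees, less where a joint would pass 70% of its speed; a pose out of reach is approached as far as the arm can. A call is refused whole if a number of a shift passes 62.5 or a number of a turn 10.7, either way. A call with a gripper value outside its range is refused whole. The fingers move at their own pace and stop on an object; the grip force is fixed at half the most. Time passes only in rows, so rows that do not move let the fingers close. It gives the time, the measured TCP pose, the force, the opening and the grip force at its end, in the units of the state.
- manip.get_state(): the state, without advancing time (a new reading comes with each control period).
- manip.grab_frame(name): name is "scene" or "side" or "wrist"; returns a dict with "pixels" (480x640x3 uint8, red, green, blue), "depth" (480x640 float32, m along the optical axis (not along the pixel's ray), 0 where there is no reading), "fx", "fy", "cx", "cy" (pixels), "camera_from_world" (4x4, takes a point from world to camera coordinates); the wrist camera has in their place "mount" (4x4, takes a point from camera to tool coordinates, whose origin is the TCP and whose axes are the flange's). Camera axes: x right, y up, looking along -z (the intrinsics and any distortion apply to the point x, -y, -z); pixel columns grow to the right and rows downward; lengths in m; the calibration is good to about 2 mm. A picture is of the moment at which its call begins: read the wrist's pose just before it.
- manip.job_done(): hands the job in; it is judged then, once.
The state is a dict: "t": time; "joint_pos": joint angles; "joint_vel": joint speeds; "joint_torque": joint torques, N m; "tcp_pos": TCP position; "ee_rot": TCP orientation; "force": force on the tool from outside, world axes, zero at the start; "torque": the same for the moment, N m; "opening": finger opening in m; "grasp_force": force on a finger pad.
Only numpy, scipy, OpenCV 4.12 (cv2) and the standard library are available. Lean on these libraries where they do the work, as an engineer would, in place of code of your own. Each camera call takes 0.05 s, during which the arm holds its last target. There are 200 camera calls.

## Task

Stand the steel dipper cup upright in the V cradle under the grey hopper, snug in the V, and let go of it. Then slide the shutter fully open by its black knob so that all five brass balls drop into the cup, and slide it fully shut again. Leave the cup with the balls standing in the cradle and do not disturb the other things on the bench.

Things in the scene. Friction and masses are not known exactly. Their poses are not given: they have to be found in the camera images.
- seat (a point): Point on the hopper stand's steel base plate (top 10 mm above the bench) above which the cup's axis stands when the cup is in the cradle. Hopper and stand are one fixed piece; x points from its open front to its back (roughly the robot's +y), y to the side with the shutter's knob (towards the robot), z up. Cradle: two upright strips, 14 mm high, forming a V open to the front. Plate: 63 mm to the front, 80 mm to each side.
- cup_center (a point): Middle (half-way up, on the axis) of the steel dipper cup: round, 60 mm high, 76 mm outside and 70 mm inside diameter, about 0.12 kg, standing on the bench. z up. A flat level handle sticks out in the cup's -x direction: 10 mm thick (along y), 18 mm high, its middle 6 mm above this point, reaching to 89 mm from the axis; a good grip is 72 mm from the axis.
- outlet (a point): Middle of the hopper's outlet at the shutter's underside, 80 mm above the seat; axes as the seat's. The grey sheet housing around it is 110 mm square in plan, its lower edge 78 mm and open top 162 mm above the base plate. Two 12 mm posts stand 68 mm behind, 46 mm either side. An upright gripper on the cup's handle hits the housing: lean the tool back to the front by about 40 degrees.
- shutter (a joint): How far the hopper's shutter is open, m: 0 shut (where it starts), 0.050 fully open at its stop. It slides along the seat's +y; about 2 N of friction, no spring, it stays where it is left. The outlet in the hopper's floor, right above the seat, is 36 mm square.
- shutter_handle (a point): Middle of the shutter's upright black knob, 18 mm in diameter and 43 mm high, on the end of the shutter's flat tongue (24 mm wide, its top 21 mm below this point). Shut: 130 mm along the seat's +y from the seat, 75 mm clear of the housing's side, 115 mm above the bench. Moves with the shutter; axes as the seat's.
- ball1_center (a point): Centre of brass valve ball 1, 16 mm in diameter, 18 g; at first in the hopper, on the shutter, front and away from the knob. Falls when the shutter is opened.
- ball2_center (a point): Centre of brass valve ball 2, 16 mm in diameter, 18 g; at first in the hopper, on the shutter, back and away from the knob. Falls when the shutter is opened.
- ball3_center (a point): Centre of brass valve ball 3, 16 mm in diameter, 18 g; at first in the hopper, on the shutter, front, knob side. Falls when the shutter is opened.
- ball4_center (a point): Centre of brass valve ball 4, 16 mm in diameter, 18 g; at first in the hopper, on the shutter, back, knob side. Falls when the shutter is opened.
- ball5_center (a point): Centre of brass valve ball 5, 16 mm in diameter, 18 g; at first in the hopper, on top of the other four. Falls when the shutter is opened.
- cup: The same cup: origin at the centre of its underside, axes as at its middle.
- valve: Bystander: small brass ball valve with a red lever, about 75 mm long and 55 mm high, lying on the bench, origin under its middle. The cup and it may have their places, left and right of the hopper, exchanged.
- tape: Bystander: white roll of tape, 60 mm across, 19 mm high, origin under its middle.
- driver: Bystander: screwdriver, 180 mm long, lying, along its own x, origin under its middle.
Not all that is in view belongs to the job. What is meant by the cup is not green, and is the smaller of those in its own colour.

How it is judged (in metres and radians):
On the way, in this order (a step that is already met when the one before it is completed fails the run):
1. The cup stands upright in the cradle, let go, with the shutter still shut (horizontal distance between cup_center and seat below 0.01 m and angle between cup_center's own z axis and vertical below 0.08 rad and z of cup_center in the frame of seat between 0.026 and 0.034 m and linear speed of cup below 0.02 m/s and contact force between cup and the fingers below 0.3 N and value of joint shutter below 0.008 m), for 0.2 s.
2. The shutter is open and all five balls are in the cup in the cradle (horizontal distance between cup_center and seat below 0.01 m and angle between cup_center's own z axis and vertical below 0.08 rad and z of cup_center in the frame of seat between 0.026 and 0.034 m and horizontal distance between each of ball1_center, ball2_center, ball3_center, ball4_center, ball5_center and cup_center below 0.036 m and z of ball1_center in the frame of cup_center between -0.03 and 0.027 m and z of ball2_center in the frame of cup_center between -0.03 and 0.027 m and z of ball3_center in the frame of cup_center between -0.03 and 0.027 m and z of ball4_center in the frame of cup_center between -0.03 and 0.027 m and z of ball5_center in the frame of cup_center between -0.03 and 0.027 m and value of joint shutter above 0.035 m), for 0.2 s.
At the end, for the whole second after the job is handed in: The cup stands upright (within 4.5 degrees) and at rest on the base plate in the cradle, its middle within 10 mm of the seat point, with all five balls in it; the shutter is shut (within 6 mm) (horizontal distance between cup_center and seat below 0.01 m and angle between cup_center's own z axis and vertical below 0.08 rad and z of cup_center in the frame of seat between 0.026 and 0.034 m and horizontal distance between each of ball1_center, ball2_center, ball3_center, ball4_center, ball5_center and cup_center below 0.036 m and z of ball1_center in the frame of cup_center between -0.03 and 0.027 m and z of ball2_center in the frame of cup_center between -0.03 and 0.027 m and z of ball3_center in the frame of cup_center between -0.03 and 0.027 m and z of ball4_center in the frame of cup_center between -0.03 and 0.027 m and z of ball5_center in the frame of cup_center between -0.03 and 0.027 m and linear speed of cup below 0.02 m/s and value of joint shutter below 0.006 m); the robot touches nothing.
It fails at once if The valve is disturbed (moved more than 25 mm) (distance of valve from where it was at the start of the episode above 0.025 m).
It fails at once if The roll of tape is disturbed (moved more than 25 mm) (distance of tape from where it was at the start of the episode above 0.025 m).
It fails at once if The screwdriver is disturbed (moved more than 25 mm) (distance of driver from where it was at the start of the episode above 0.025 m).
It also fails if it takes over 72 s, if anything falls off the work surface, if the arm or the gripper's body presses on something with over 40 N, if the wrist force passes 120 N, or if a joint passes its speed limit or range.

## Working session

There is one attempt and no reset: what is moved stays moved. The work goes in short steps, Python scripts to look and compute and a shell command to move; the robot and the scene stay as the last step left them, time stands still between calls to the robot, and variables do not carry over. Pictures are saved under pics/ and viewed, at most 10 in all, crops included, and the job is handed in when it is done.

```bash
ls; mkdir -p pics; cat > h.py <<'E'
import numpy as np, cv2, json
from bench import manip
def world(f,st=None):
    """HxWx3 world points from depth"""
    d=f["depth"]; v,u=np.mgrid[0:480,0:640]
    pc=np.stack([(u-f["cx"])/f["fx"]*d,-(v-f["cy"])/f["fy"]*d,-d,np.ones_like(d)],-1)
    return (pc@np.linalg.inv(f["camera_from_world"]).T)[...,:3]
E
python3 - <<'E'
from h import *
for n in("scene","side"):
    f=manip.grab_frame(n); np.savez(f"{n}.npz",**{k:v for k,v in f.items()})
    cv2.imwrite(f"pics/{n}.png",f["pixels"][...,::-1]); print(n,f.keys(),f["fx"],f["cx"],f["cy"],np.linalg.inv(f["camera_from_world"]).round(3).tolist())
E
```

```text
pics
scene dict_keys(['pixels', 'depth', 'fx', 'fy', 'cx', 'cy', 'camera_from_world']) 511.20739011761566 315.2594337328298 240.10766268557504 [[-0.117, -0.847, 0.518, 1.186], [0.993, -0.098, 0.064, 0.095], [-0.004, 0.522, 0.853, 1.035], [0.0, 0.0, 0.0, 1.0]]
side dict_keys(['pixels', 'depth', 'fx', 'fy', 'cx', 'cy', 'camera_from_world']) 511.2284322189206 316.6931146304928 231.12905164028672 [[-0.929, 0.281, -0.242, 0.371], [-0.371, -0.695, 0.616, 0.594], [0.005, 0.662, 0.75, 0.809], [0.0, 0.0, 0.0, 1.0]]
```

View pics/scene.png

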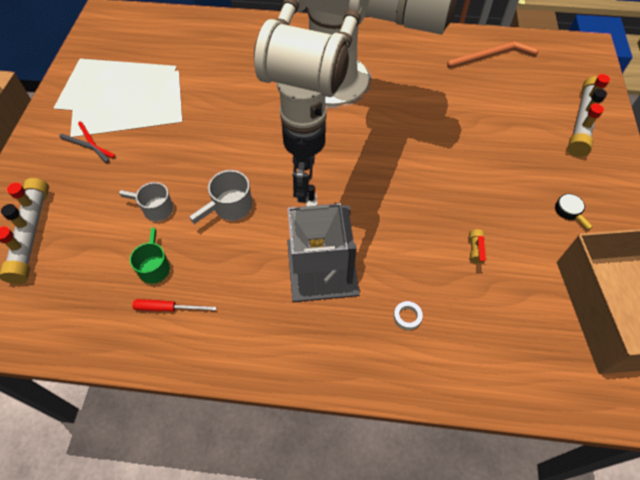

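View pics/side.png

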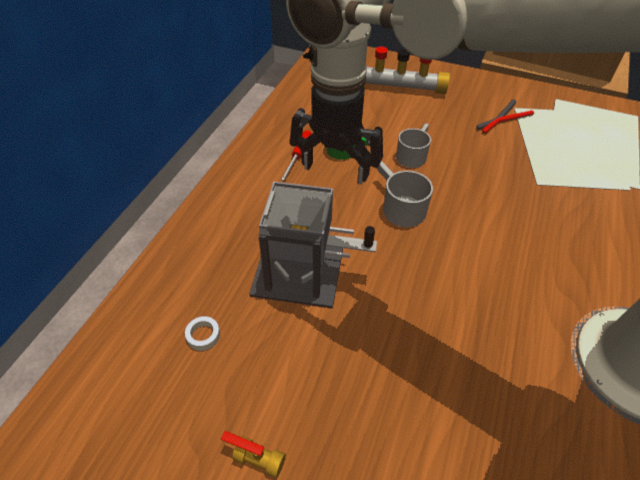

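The scene view shows the small steel cup at about (154,201) with its handle to the left, and the bigger steel cup at (229,195). The hopper is at (322,245), the green cup at (150,262), the tape at (408,315) and the valve at (478,247). In the side view the knob is at (369,237).

```bash
python3 - <<'E'
from h import *
S={n:dict(np.load(f"{n}.npz")) for n in("scene","side")}
W={n:world(S[n]) for n in S}
for n,(u0,u1,v0,v1) in dict(scene=(115,178,178,225),side=(392,435,120,170)).items():
    w=W[n][v0:v1,u0:u1].reshape(-1,3); 
    rim=w[(w[:,2]>.053)&(w[:,2]<.068)]
    c,s,a=cv2.minAreaRect((rim[:,:2]*1000).astype(np.float32)); (cx,cy),r=cv2.minEnclosingCircle((rim[:,:2]*1000).astype(np.float32))
    print(n,"rim",len(rim),np.median(rim[:,2]),c,s,(cx,cy),r)
    h=w[(w[:,2]>.025)&(w[:,2]<.053)]
    d=h[:,:2]*1000-[cx,cy]; R=np.hypot(*d.T); m=(R>48)&(R<95); print(" handle",m.sum(),d[m].mean(0),R[m].max(),np.median(h[m,2]),np.degrees(np.arctan2(*d[m].mean(0)[::-1])))
# hopper
for n,(u0,u1,v0,v1) in dict(scene=(280,370,195,305),side=(245,345,180,305)).items():
    w=W[n][v0:v1,u0:u1].reshape(-1,3)
    for lo,hi in((.162,.178),(.005,.015)):
        q=w[(w[:,2]>lo)&(w[:,2]<hi)]; q=q[(np.abs(q[:,0]-np.median(q[:,0]))<.12)]
        print(n,lo,len(q),[np.round(x,1) for x in cv2.minAreaRect((q[:,:2]*1000).astype(np.float32))])
w=W["side"][222:252,360:380];p=S["side"]["pixels"][222:252,360:380]
m=(p.max(-1)<60)&(w[...,2]>.09); q=w[m]; print("knob",m.sum(),np.median(q,0),q.min(0),q.max(0))
# others
for nm,(u0,u1,v0,v1) in dict(big=(190,255,165,225),green=(125,175,225,290)).items():
    w=W["scene"][v0:v1,u0:u1].reshape(-1,3);q=w[(w[:,2]>.02)];print(nm,np.percentile(q,[1,99],axis=0).round(3).tolist())
E
```

```text
scene rim 221 0.05862672059563345 (513.6224365234375, -377.8478088378906) (75.27942657470703, 75.26271057128906) (512.6370239257812, -376.2766418457031) 40.30207061767578
 handle 108 [ -5.92541047 -68.79053403] 90.88128942506378 0.04359124759187177 -94.9231348858799
side rim 169 0.05628379246070225 (510.02227783203125, -377.7947082519531) (76.31288146972656, 75.09428405761719) (508.8175354003906, -377.9809265136719) 39.98528289794922
 handle 41 [ -9.65103333 -73.55839593] 90.01186072048937 0.04121793301736565 -97.47464555737407
scene 0.162 1248 [array([630.4,  38.4]), array([112.6, 128.8]), np.float64(12.5)]
scene 0.005 1866 [array([636.2,  45.4]), array([167., 206.]), np.float64(3.9)]
side 0.162 1415 [array([628.8,  37.4]), array([110.1, 132.7]), np.float64(12.4)]
side 0.005 2819 [array([627.2,  44.4]), array([159.8, 144.8]), np.float64(12.1)]
knob 167 [0.50220466 0.00776348 0.12414228] [ 0.49513116 -0.00574583  0.09635553] [0.51070122 0.01208232 0.13661695]
big [[0.433, -0.269, 0.021], [1.186, 0.095, 1.035]]
green [[0.597, -0.377, 0.021], [0.718, -0.303, 0.065]]
```

```bash
cat >> h.py <<'E'
from scipy.spatial.transform import Rotation as Ro
def tool(yaw,lean,flip):
    a,l=np.radians([yaw,lean]); ux=np.array([np.cos(a),np.sin(a),0])
    z=np.sin(l)*ux-np.cos(l)*np.array([0,0,1]); y=np.array([-np.sin(a),np.cos(a),0])*flip
    return np.column_stack([np.cross(y,z),y,z])
def go(grasp_mm,R,back=0,off=19):
    """needed turn (first) and then shift, tool axes; grasp point in mm"""
    s=manip.get_state(); R0=np.array(s["ee_rot"]); p=np.array(s["tcp_pos"])*1000
    t=np.array(grasp_mm,float)+R[:,2]*(off-back)
    rv=(Ro.from_matrix(R0).inv()*Ro.from_matrix(R)).as_rotvec(degrees=True)
    print("t",s["t"],"tcp",p.round(1),"target",t.round(1),"turn",rv.round(1),np.linalg.norm(rv).round(1),"| shift after",(R.T@(t-p)).round(1),"| shift now-axes",(R0.T@(t-p)).round(1),"F",np.round(s["force"],1),"open",s["opening"],"gf",s["grasp_force"])
E
cat > a.py <<'E'
from h import *
c=np.array([511,-378]); yaw=84
for fl in(1,-1):
    R=tool(yaw,40,fl); a=np.radians(yaw); g=[*(c-72*np.array([np.cos(a),np.sin(a)])),36]
    go(g,R,120)
print(np.round(manip.get_state()["ee_rot"],2).tolist())
E
python3 a.py
```

```text
t 0.1 tcp [5.745e+02 1.000e-01 2.304e+02] target [ 496.7 -514.2  113.4] turn [ -59.6   -3.3 -163.9] 174.4 | shift after [ 473.3   23.6 -244.3] | shift now-axes [-514.3  -77.6  117. ] F [0.2 0.3 0.9] open 0.08538117273306076 gf 0.0
t 0.1 tcp [5.745e+02 1.000e-01 2.304e+02] target [ 496.7 -514.2  113.4] turn [-2.2 39.9  5.7] 40.4 | shift after [-473.3  -23.6 -244.3] | shift now-axes [-514.3  -77.6  117. ] F [0.2 0.3 0.9] open 0.08538117273306076 gf 0.0
[[-0.0, 1.0, -0.0], [1.0, 0.0, 0.0], [0.0, -0.0, -1.0]]
```

```bash
python3 -m handwheel '[0,-50,-10,0,0,0,0, 0,-50,-10,0,0,0,0, 0,-50,-10,0,0,0,0, 0,-50,-10,0,0,0,0, 0,-50,-10,0,0,0,0]' >/dev/null;  python3 -m handwheel '[0,0,0,0,-0.5,10,1.5, 0,0,0,0,-0.5,10,1.5, 0,0,0,0,-0.5,10,1.5, 0,0,0,0,-0.5,10,1.5, 0,0,0,0,0,0,0]'; python3 a.py
```

```text
t: 1.35
tcp_pos: [0.5236, -0.2512, 0.2281]
ee_rot: [[0.09, 0.994, 0.066], [0.759, -0.111, 0.642], [0.645, -0.008, -0.764]]
force: [0.1, -0.2, -0.1]
opening: 0.0431
grasp_force: 0.0
t 1.35 tcp [ 523.6 -251.2  228.1] target [ 496.7 -514.2  113.4] turn [-3.000e-01  1.000e-01  1.794e+02] 179.4 | shift after [276.2  -0.7 -82. ] | shift now-axes [-275.9    3.3  -83. ] F [ 0.1 -0.2 -0.1] open 0.04314807045910892 gf 0.0
t 1.35 tcp [ 523.6 -251.2  228.1] target [ 496.7 -514.2  113.4] turn [-0.1 -0.2 -0.6] 0.6 | shift after [-276.2    0.7  -82. ] | shift now-axes [-275.9    3.3  -83. ] F [ 0.1 -0.2 -0.1] open 0.04314807045910892 gf 0.0
[[0.09, 0.99, 0.07], [0.76, -0.11, 0.64], [0.65, -0.01, -0.76]]
```

```bash
python3 -m handwheel '[0,-55,0,-17,0,0,0, 0,-55,0,-17,0,0,0, 0,-55,0,-17,0,0,0, 0,-55,0,-17,0,0,0, 0,-55,0,-17,0,0,0]' >/dev/null;  python3 -m handwheel '[0,0,3,0,0,0,-0.5, 0,0,0,0,0,0,0]'; python3 a.py; python3 - <<'E'
from h import *
s=manip.get_state(); f=manip.grab_frame("wrist"); np.savez("w1.npz",R=s["ee_rot"],p=s["tcp_pos"],**f); cv2.imwrite("pics/w1.png",f["pixels"][...,::-1]); print(f["mount"].round(3).tolist(),f["fx"])
E
```

```text
t: 2.22
tcp_pos: [0.5003, -0.5131, 0.1204]
ee_rot: [[0.074, 0.995, 0.066], [0.763, -0.099, 0.638], [0.642, 0.003, -0.767]]
force: [-0.0, 0.0, 0.2]
opening: 0.0428
grasp_force: 0.0
t 2.225 tcp [ 500.3 -513.1  120.4] target [ 496.7 -514.2  113.4] turn [-1.000e-01 -1.000e-01 -1.796e+02] 179.6 | shift after [5.6 3.5 4.5] | shift now-axes [-5.6 -3.5  4.5] F [-0.   0.   0.2] open 0.042759699834323005 gf 0.0
t 2.225 tcp [ 500.3 -513.1  120.4] target [ 496.7 -514.2  113.4] turn [-0.   0.1  0.4] 0.4 | shift after [-5.6 -3.5  4.5] | shift now-axes [-5.6 -3.5  4.5] F [-0.   0.   0.2] open 0.042759699834323005 gf 0.0
[[0.07, 1.0, 0.07], [0.76, -0.1, 0.64], [0.64, 0.0, -0.77]]
[[0.001, 0.945, 0.328, 0.084], [1.0, -0.001, 0.0, 0.0], [0.0, 0.328, -0.945, -0.143], [0.0, 0.0, 0.0, 1.0]] 432.6016581315599
```

View pics/w1.png

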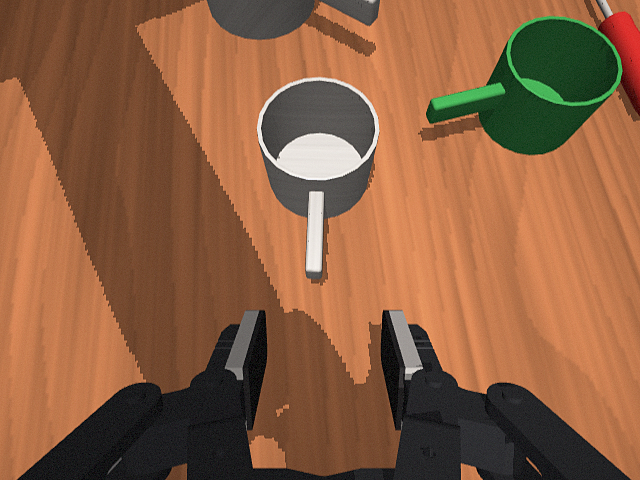

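The wrist view shows the small cup with its rim at about (318,128). Its handle runs down to (315,275), nearly midway between the fingers at x ≈ 325.

```bash
cat >> h.py <<'E'
def wworld(f,R,p):
    T=np.eye(4);T[:3,:3]=R;T[:3,3]=p
    g=dict(f);g["camera_from_world"]=np.linalg.inv(T@f["mount"]);return world(g)
E
python3 - <<'E'
from h import *
f=dict(np.load("w1.npz")); w=wworld(f,f["R"],f["p"])*1000
q=w[70:225,250:385].reshape(-1,3); rim=q[(q[:,2]>56)&(q[:,2]<64)]
print(np.median(rim[:,2]),cv2.minEnclosingCircle(rim[:,:2].astype(np.float32)),cv2.minAreaRect(rim[:,:2].astype(np.float32)))
h=w[190:280,300:332].reshape(-1,3);h=h[(h[:,2]>38)&(h[:,2]<50)]
print(len(h),np.median(h[:,2]),cv2.minAreaRect(h[:,:2].astype(np.float32)),cv2.fitLine(h[:,:2].astype(np.float32),2,0,.01,.01).ravel())
E
```

```text
59.640054789453835 ((510.9125671386719, -380.6139831542969), 38.4671630859375) ((510.58282470703125, -380.7441711425781), (76.02548217773438, 75.06352233886719), 87.14179229736328)
1506 44.856254141703566 ((501.79144287109375, -442.3970642089844), (53.65025329589844, 19.529048919677734), 81.60176849365234) [ 1.2301305e-01  9.9240506e-01  5.0275784e+02 -4.4274054e+02]
```

```bash
sed -i 's/c=np.*/c=np.array([511,-380.5]); yaw=83/; s/for fl in(1,-1)/for fl in(-1,)/; s/go(g,R,120)/go(g,R)/' a.py; python3 a.py
```

```text
t 2.275 tcp [ 500.6 -513.1  121.8] target [ 503.7 -439.8   21.4] turn [-0.7  0.1  1.2] 1.4 | shift after [ -8.5  -5.8 123.9] | shift now-axes [ -8.1  -4.5 124. ] F [ 0.4 -0.4  0.8] open 0.042611049791816104 gf 0.0
[[0.07, 1.0, 0.07], [0.76, -0.1, 0.64], [0.64, 0.0, -0.77]]
```

```bash
python3 -m handwheel '[0,-8,-5,0,-0.7,0,1.2, 0,0,0,45,0,0,0, 0,0,0,45,0,0,0, 0,0,0,24,0,0,0, 0,0,0,0,0,0,0]' >/dev/null; python3 a.py
```

```text
t 2.9 tcp [ 502.1 -444.6   26.7] target [ 503.7 -439.8   21.4] turn [-0.1 -0.2 -0.2] 0.3 | shift after [0.3 1.  7.2] | shift now-axes [0.3 1.  7.2] F [-0.4 -0.7  0.4] open 0.0428313179559516 gf 0.0
[[0.1, 0.99, 0.08], [0.76, -0.12, 0.64], [0.64, -0.0, -0.76]]
```

```bash
python3 -m handwheel '[0,0,1,7,0,0,0, 0,0,0,0,0,0,0, -1,0,0,0,0,0,0, -1,0,0,0,0,0,0, -1,0,0,0,0,0,0]' ; python3 -m handwheel '[-1,0,0,0,0,0,0, -1,0,0,0,0,0,0, -1,0,0,0,0,0,0]'; python3 a.py
```

```text
t: 3.52
tcp_pos: [0.5041, -0.443, 0.0222]
ee_rot: [[0.097, 0.992, 0.08], [0.76, -0.125, 0.638], [0.643, -0.001, -0.766]]
force: [-0.7, -1.0, 2.2]
opening: 0.0091
grasp_force: 60.8
t: 3.9
tcp_pos: [0.5041, -0.443, 0.0222]
ee_rot: [[0.097, 0.992, 0.08], [0.76, -0.125, 0.638], [0.643, -0.001, -0.766]]
force: [-1.6, -4.1, 4.8]
opening: 0.0088
grasp_force: 61.2
t 3.9 tcp [ 504.1 -443.    22.2] target [ 503.7 -439.8   21.4] turn [ 0.1  0.  -0.2] 0.2 | shift after [ 1.9 -0.7  2.6] | shift now-axes [ 1.9 -0.7  2.6] F [-1.6 -4.1  4.8] open 0.008791144767846228 gf 61.17210030555725
[[0.1, 0.99, 0.08], [0.76, -0.13, 0.64], [0.64, -0.0, -0.77]]
```

```bash
python3 - <<'E'
from h import *
s=manip.get_state();R=np.array(s["ee_rot"]);p=np.array(s["tcp_pos"])*1000
c=np.array([511,-380.5,30]);print((R.T@(c-p)).round(1))
E
python3 -m handwheel '[-1,13,0,-15,0,0,0, -1,26,0,-30,0,0,0, -1,32,0,-38,0,0,0, -1,32,0,-38,0,0,0, -1,0,0,0,0,0,0]'; python3 a.py
```

```text
[53.2 -0.9 34.4]
t: 4.53
tcp_pos: [0.5059, -0.4432, 0.1868]
ee_rot: [[0.093, 0.992, 0.083], [0.765, -0.124, 0.631], [0.637, 0.005, -0.771]]
force: [0.5, -0.7, -2.1]
opening: 0.0092
grasp_force: 60.4
t 4.525 tcp [ 505.9 -443.2  186.8] target [ 503.7 -439.8   21.4] turn [0.3 0.4 0.1] 0.5 | shift after [-104.    -2.6  128.6] | shift now-axes [-103.    -3.4  129.4] F [ 0.5 -0.7 -2.1] open 0.009209544227095771 gf 60.44085502624512
[[0.09, 0.99, 0.08], [0.77, -0.12, 0.63], [0.64, 0.01, -0.77]]
```

```bash
cat > b.py <<'E'
from h import *; import sys
from conf import *
d,zc=map(float,sys.argv[1:3]); a=np.radians(yaw); ux=np.array([np.cos(a),np.sin(a),0])
R=tool(yaw,40,-1); c=np.array([*seat,zc])+d*ux
go(c-R@cup,R,0,0)
s=manip.get_state();cn=np.array(s["tcp_pos"])*1000+np.array(s["ee_rot"])@cup
u=cn[:2]-seat; print("cup in seat frame",u@ux[:2],u@[-ux[1],ux[0]],cn[2], "tilt",np.degrees(np.arcsin(s["ee_rot"][2][1])).round(2),np.degrees(np.arcsin(s["ee_rot"][2][0])).round(2))
E
cat > conf.py <<'E'
seat=[631.6,28.6]; yaw=102.4; cup=[53.2,-0.9,34.4]
E
python3 b.py -180 180
```

```text
t 4.525 tcp [ 505.9 -443.2  186.8] target [ 684.6 -208.4  172.2] turn [ 12.7   0.5 -14.8] 19.5 | shift after [136.8 225.  133.9] | shift now-axes [186.9 148.1 174.4] F [ 0.5 -0.7 -2.1] open 0.009209544227095771 gf 60.44085502624512
cup in seat frame -374.1670918120782 203.9055838655053 194.1616175968677 tilt 0.29 39.56
```

```bash
python3 -m handwheel '[-1,0,0,0,4.2,0.2,-4.9, -1,0,0,0,4.2,0.2,-4.9, -1,0,0,0,4.2,0.1,-4.9, -1,0,0,0,0,0,0]'>/dev/null; python3 -m handwheel '[-1,22,36,21,0,0,0,-1,22,36,21,0,0,0,-1,22,36,21,0,0,0,-1,22,36,21,0,0,0,-1,22,36,21,0,0,0]'; python3 -m handwheel '[-1,22,36,21,0,0,0, -1,0,0,0,0,0,0]' >/dev/null; python3 b.py -180 180;  python3 - <<'E'
from h import *
s=manip.get_state(); f=manip.grab_frame("wrist"); np.savez("w2.npz",R=s["ee_rot"],p=s["tcp_pos"],**f); cv2.imwrite("pics/w2.png",f["pixels"][...,::-1])
E
```

```text
t: 5.65
tcp_pos: [0.6485, -0.2539, 0.1713]
ee_rot: [[-0.155, 0.978, -0.139], [0.743, 0.208, 0.636], [0.651, -0.004, -0.759]]
force: [1.0, -0.0, -1.6]
opening: 0.0093
grasp_force: 60.4
t 5.9 tcp [ 677.9 -214.   169.3] target [ 684.6 -208.4  172.2] turn [-0.1 -0.7 -0.2] 0.7 | shift after [4.9 7.8 0.4] | shift now-axes [4.9 7.7 0.4] F [-0.5 -1.1 -1.2] open 0.008986711287239388 gf 60.351330041885376
cup in seat frame -184.10604942402506 7.631768205616016 177.92147583593228 tilt -0.23 40.69
```

View pics/w2.png

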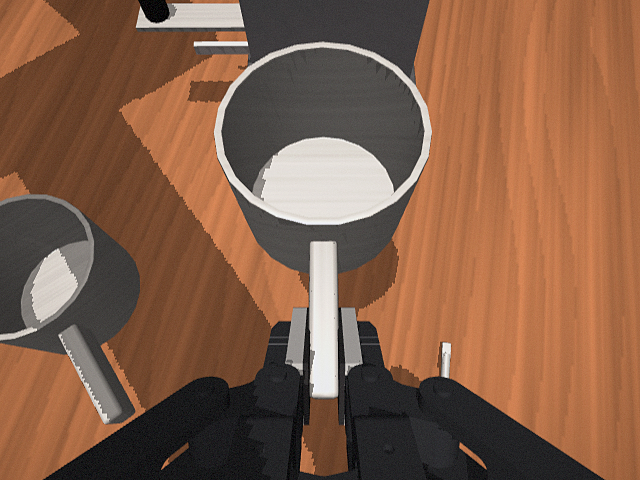

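The cup is held level at about (323,130). The housing front is visible at the top edge, columns 250–425, with the knob at (155,8).

```bash
python3 - <<'E'
from h import *
f=dict(np.load("w2.npz")); R=f["R"];p=f["p"]*1000; w=wworld(f,R,f["p"])*1000
q=w[40:260,205:440].reshape(-1,3); z0=np.percentile(q[(q[:,2]<230)&(q[:,2]>150)][:,2],99); print("rim z",z0)
# rim = top 6mm
rim=q[(q[:,2]>z0-4)&(q[:,2]<z0+3)]; (c,r)=cv2.minEnclosingCircle(rim[:,:2].astype(np.float32)); A=np.c_[rim[:,:2]-c,np.ones(len(rim))]; k=np.linalg.lstsq(A,rim[:,2],rcond=None)[0]
print(c,r,"rim plane tilt deg",np.degrees(k[:2]).round(2),k[2]); print("cup in tool",(R.T@(np.array([*c,k[2]-30])-p)).round(1))
def report(n,w,sel):
    fr=w[sel]; print(n,len(fr))
    a=np.radians(102.4);ux=np.array([np.cos(a),np.sin(a)]);uy=np.array([-ux[1],ux[0]])
    X=(fr[:,:2]-[631.6,28.6])@ux; Y=(fr[:,:2]-[631.6,28.6])@uy; return X,Y,fr[:,2]
s=np.zeros(w.shape[:2],bool); s[:45,200:460]=1; s&=(w[...,2]>92)&(w[...,2]<180)
X,Y,Z=report("front",w,s)
m=abs(X+55)<12; print("front face X med",np.median(X[m]),"slope",np.polyfit(Y[m],X[m],1),"Y range",np.percentile(Y[m],[0.5,99.5]),"zmin",Z[m].min())
# fresh views of hopper top from scene & side
for n in("scene","side"):
    g=manip.grab_frame(n); np.savez(n+"2.npz",**g); v=world(g)*1000
    s=(v[...,2]>166)&(v[...,2]<177)&(np.hypot(v[...,0]-630,v[...,1]-35)<100)
    X,Y,Z=report(n,v,s); print(np.percentile(X,[.5,99.5]).round(1),np.percentile(Y,[.5,99.5]).round(1))
    for nm,a,b,lo in(("left/right",Y,X,1),):
        for sg in(-1,1):
            m=(abs(sg*Y-55)<5)&(abs(X)<50)
            if m.sum()>20: print("Y edge",sg,m.sum(),np.polyfit(X[m],Y[m],1).round(3),np.percentile(sg*Y[m],97).round(1))
            m=(abs(sg*X-55)<5)&(abs(Y)<50)
            if m.sum()>20: print("X edge",sg,m.sum(),np.polyfit(Y[m],X[m],1).round(3),np.percentile(sg*X[m],97).round(1))
g=dict(np.load("scene2.npz")); cv2.imwrite("pics/s2.png",cv2.resize(g["pixels"][170:320,240:440,::-1],None,fx=4,fy=4))
E
```

```text
rim z 208.52381505783544
(664.4910888671875, -152.71331787109375) 38.38657760620117 rim plane tilt deg [-0.14  0.05] 207.1580395867149
cup in tool [52.7 -0.1 35. ]
front 9276
front face X med -56.391407180950274 slope [ 1.09009634e-03 -5.63915998e+01] Y range [-53.74979678  55.09672331] zmin 118.45695358197122
scene 972
[-54.3  71.7] [-57.3  54.5]
Y edge -1 203 [-5.0000e-03 -5.4385e+01] 57.1
X edge -1 80 [ 2.0000e-03 -5.2634e+01] 54.5
Y edge 1 93 [2.0000e-03 5.2274e+01] 54.7
X edge 1 192 [5.0000e-03 5.4891e+01] 59.8
side 791
[-55.6  71. ] [-54.1  55.8]
Y edge -1 92 [-1.0000e-03 -5.2226e+01] 54.2
X edge -1 146 [ 3.0000e-03 -5.2596e+01] 55.5
Y edge 1 129 [-6.0000e-03  5.3363e+01] 55.8
X edge 1 197 [-1.0000e-03  5.4825e+01] 59.0
```

View pics/s2.png

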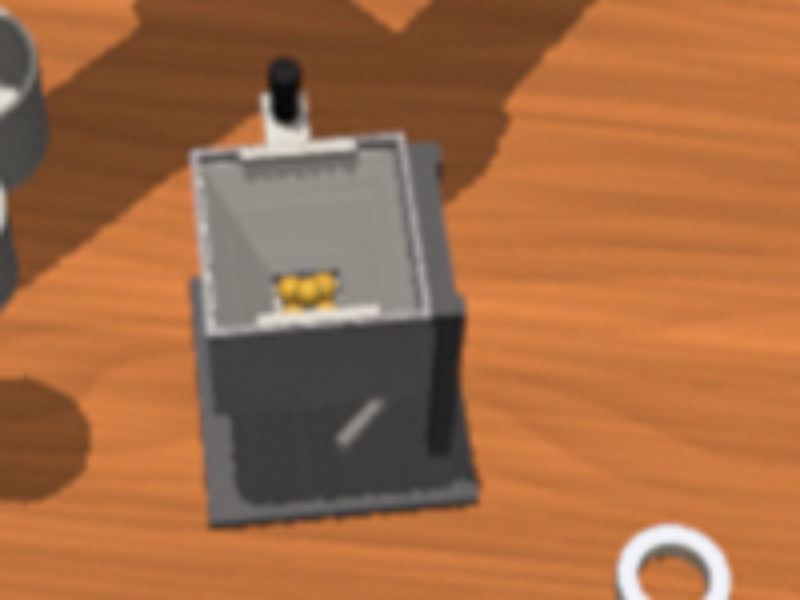

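The housing fit holds (yaw 102.4°, edges at ±55 mm). All five balls can be seen in the hopper at around crop (305,290).

```bash
cat > conf.py <<'E'
seat=[631.7,28.2]; yaw=102.4; cup=[52.7,-0.1,35.0]
E
python3 b.py -150 80; python3 b.py -150 44
```

```text
t 6.05 tcp [ 676.3 -218.5  169.7] target [ 677.5 -179.7   72.9] turn [ 0.  -0.6 -0.4] 0.7 | shift after [-33.3   9.5  98.3] | shift now-axes [-34.3   9.7  98. ] F [-0.1 -0.7 -1.6] open 0.009344687695377546 gf 60.34247159957886
cup in seat frame -187.77463667145793 9.101010426226008 177.41733337003285 tilt -0.25 40.61
t 6.05 tcp [ 676.3 -218.5  169.7] target [ 677.5 -179.7   36.9] turn [ 0.  -0.6 -0.4] 0.7 | shift after [-56.5   9.5 125.9] | shift now-axes [-57.7   9.9 125.3] F [-0.1 -0.7 -1.6] open 0.009344687695377546 gf 60.34247159957886
cup in seat frame -187.77463667145793 9.101010426226008 177.41733337003285 tilt -0.25 40.61
```

```bash
python3 -m handwheel '[-1,0,5,0,0,-0.6,-0.4, -1,-17,5,38,0,0,0, -1,-17,0,38,0,0,0, -1,-17,0,38,0,0,0, -1,0,0,0,0,0,0]' >/dev/null; python3 b.py -150 44;python3 b.py -60 44
```

```text
t 6.675 tcp [ 677.  -180.8   46. ] target [ 677.5 -179.7   36.9] turn [-0.2 -0.3 -0.1] 0.4 | shift after [-5.1  0.7  7.6] | shift now-axes [-5.1  0.8  7.5] F [-0.1 -0.1 -1.8] open 0.009062893005122299 gf 60.18092751502991
cup in seat frame -151.01228570699706 0.7640818583113663 53.42848859614696 tilt -0.27 40.33
t 6.675 tcp [ 677.  -180.8   46. ] target [658.2 -91.8  36.9] turn [-0.2 -0.3 -0.1] 0.4 | shift after [63.9  0.7 65.4] | shift now-axes [63.5  0.9 65.8] F [-0.1 -0.1 -1.8] open 0.009062893005122299 gf 60.18092751502991
cup in seat frame -151.01228570699706 0.7640818583113663 53.42848859614696 tilt -0.27 40.33
```

```bash
python3 -m handwheel '[-1,20,0.5,19,-0.2,-0.3,0, -1,20,0.5,20,0,0,0, -1,14,0,14,0,0,0, -1,10,0,11,0,0,0, -1,0,0,0,0,0,0]'; python3 b.py -20 44;python3 b.py 0 42
```

```text
t: 7.3
tcp_pos: [0.6618, -0.0941, 0.043]
ee_rot: [[-0.168, 0.977, -0.133], [0.752, 0.214, 0.624], [0.638, 0.005, -0.77]]
force: [0.1, -0.3, -1.6]
opening: 0.0095
grasp_force: 60.3
t 7.3 tcp [661.8 -94.1  43. ] target [649.6 -52.7  36.9] turn [0.2 0.4 0.2] 0.5 | shift after [29.1 -3.  32.2] | shift now-axes [29.3 -3.1 32. ] F [ 0.1 -0.3 -1.6] open 0.009458518439095101 gf 60.33387064933777
cup in seat frame -62.95141227406838 -2.995092082056726 49.60513815179326 tilt 0.31 39.62
t 7.3 tcp [661.8 -94.1  43. ] target [645.3 -33.2  34.9] turn [0.2 0.4 0.2] 0.5 | shift after [43.1 -3.  46.6] | shift now-axes [43.4 -3.1 46.3] F [ 0.1 -0.3 -1.6] open 0.009458518439095101 gf 60.33387064933777
cup in seat frame -62.95141227406838 -2.995092082056726 49.60513815179326 tilt 0.31 39.62
```

```bash
python3 -m handwheel '[-1,12,-2,11,0.2,0.3,0.2, -1,12,0,12,0,0,0, -1,8,0,12,0,0,0, -1,0,0,0,0,0,0, -1,0,0,0,0,0,0]'; python3 b.py 0 42;python3 b.py 0 42
```

```text
t: 7.92
tcp_pos: [0.6494, -0.0487, 0.0354]
ee_rot: [[-0.163, 0.977, -0.138], [0.749, 0.214, 0.627], [0.642, -0.001, -0.766]]
force: [-0.0, 0.5, -1.4]
opening: 0.0091
grasp_force: 60.3
t 7.925 tcp [649.4 -48.7  35.4] target [645.3 -33.2  34.9] turn [ 0.   0.  -0.1] 0.1 | shift after [11.9 -0.6 10.6] | shift now-axes [12.  -0.7 10.6] F [-0.   0.5 -1.4] open 0.009134065173055456 gf 60.323606729507446
cup in seat frame -15.979442130779292 -0.7174155431018119 42.418055037380554 tilt -0.04 39.96
t 7.925 tcp [649.4 -48.7  35.4] target [645.3 -33.2  34.9] turn [ 0.   0.  -0.1] 0.1 | shift after [11.9 -0.6 10.6] | shift now-axes [12.  -0.7 10.6] F [-0.   0.5 -1.4] open 0.009134065173055456 gf 60.323606729507446
cup in seat frame -15.979442130779292 -0.7174155431018119 42.418055037380554 tilt -0.04 39.96
```

```bash
python3 -m handwheel '[-1,4.6,-0.3,3.8,0,0,0, -1,4.6,-0.3,3.8,0,0,0, -1,0,0,0,0,0,0]'|grep force; python3 b.py 0 42; python3 -m handwheel '[-1,1.5,0,1.3,0,0,0, -1,1.5,0,1.3,0,0,0,-1,0,0,0,0,0,0]'|grep force;python3 b.py 0 42
```

```text
force: [0.9, 0.2, -2.0]
grasp_force: 60.4
t 8.3 tcp [645.9 -36.5  35.5] target [645.3 -33.2  34.9] turn [-0.   0.  -0.1] 0.1 | shift after [2.2 0.1 2.5] | shift now-axes [2.2 0.1 2.5] F [ 0.9  0.2 -2. ] open 0.009005757812700051 gf 60.3666615486145
cup in seat frame -3.327689602851418 0.05226598602723527 42.52985682047338 tilt -0.06 40.0
force: [-0.2, -4.6, -0.8]
grasp_force: 60.8
t 8.675 tcp [645.5 -34.   35.6] target [645.3 -33.2  34.9] turn [ 0.   0.1 -0.1] 0.1 | shift after [ 0.2 -0.   1.1] | shift now-axes [ 0.2 -0.   1.1] F [-0.2 -4.6 -0.8] open 0.008983739484190508 gf 60.75435161590576
cup in seat frame -0.8551406087810614 -0.1267494130508543 42.540140088757056 tilt -0.02 39.88
```

```bash
python3 -m handwheel '[-1,-0.8,0,0.9,0,0,0, -1,-0.7,0,0.8,0,0,0,-1,0,0,0,0,0,0]'|grep force; python3 b.py 0 40;
```

```text
force: [-1.3, -4.0, 1.1]
grasp_force: 61.1
t 9.05 tcp [645.3 -33.9  33.6] target [645.3 -33.2  32.9] turn [ 0.   0.  -0.1] 0.1 | shift after [0.1 0.2 0.9] | shift now-axes [0.1 0.2 0.9] F [-1.3 -4.   1.1] open 0.008819461256966277 gf 61.142252683639526
cup in seat frame -0.6651094245719925 0.08381020785832034 40.613993408256746 tilt -0.04 39.97
```

```bash
python3 -m handwheel '[-1,-0.5,0,0.6,0,0,0, -1,-0.5,0,0.6,0,0,0,-1,0,0,0,0,0,0]'|grep force; python3 b.py 0 40;
```

```text
force: [-1.9, -4.3, 2.4]
grasp_force: 61.3
t 9.425 tcp [645.3 -33.9  32.4] target [645.3 -33.2  32.9] turn [ 0.   0.  -0.1] 0.1 | shift after [0.9 0.1 0. ] | shift now-axes [0.9 0.1 0. ] F [-1.9 -4.3  2.4] open 0.008854971483155236 gf 61.34301781654358
cup in seat frame -0.7279730129053007 0.05829042263765115 39.40086939982694 tilt -0.03 39.98
```

```bash
python3 -m handwheel '[-1,-0.3,0,0.4,0,0,0, -0.6,0,0,0,0,0,0, -0.3,0,0,0,0,0,0, 0,0,0,0,0,0,0,0,0,0,0,0,0,0]'; python3 b.py 0 40; python3 - <<'E'
from h import *
s=manip.get_state(); f=manip.grab_frame("wrist"); np.savez("w3.npz",R=s["ee_rot"],p=s["tcp_pos"],**f); cv2.imwrite("pics/w3.png",f["pixels"][...,::-1])
E
```

```text
t: 10.05
tcp_pos: [0.6452, -0.0329, 0.031]
ee_rot: [[-0.163, 0.977, -0.138], [0.748, 0.214, 0.628], [0.643, -0.001, -0.766]]
force: [-0.4, -0.2, 0.5]
opening: 0.0426
grasp_force: 0.0
t 10.05 tcp [645.2 -32.9  31. ] target [645.3 -33.2  32.9] turn [ 0.  -0.  -0.1] 0.1 | shift after [ 1.   0.  -1.7] | shift now-axes [ 1.  -0.  -1.7] F [-0.4 -0.2  0.5] open 0.04256962854718427 gf 0.0
cup in seat frame 0.29933905003090433 -0.07039675810604593 38.062191581224965 tilt -0.05 40.0
```

View pics/w3.png

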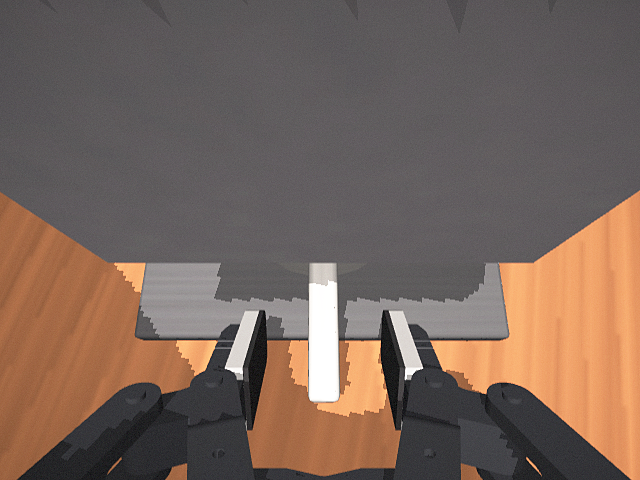

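The cup stands in the cradle, with its handle running from (323,262) to (323,400) midway between the open fingers. Now I retreat, bring the tool upright and look at the shutter.

```bash
python3 -m handwheel '[0,0,0,-25,0,0,0, 0,0,0,-50,0,0,0, 0,0,0,-50,0,0,0, 0,32,0,-38,0,0,0, 0,32,0,-38,0,0,0]'>/dev/null; python3 -m handwheel '[0,26,0,-30,0,-10,0, 0,0,0,0,0,-10,0, 0,0,0,0,0,-10,0, 0,0,0,0,0,-10,0,0,0,0,0,0,0,0]'; cat > k.py <<'E'
from h import *; import sys
x,y,yw=map(float,sys.argv[1:4])
for z in map(float,sys.argv[4:]):
  for fl in(1,-1): go([x,y,z],tool(yw,0,fl))
E
cat > side.py <<'E'
from h import *; import sys
from conf import *
a=np.radians(yaw);ux=np.array([np.cos(a),np.sin(a)]);uy=np.array([-ux[1],ux[0]])
for n in("side","scene"):
    f=manip.grab_frame(n); w=world(f)*1000; P=f["pixels"]; X=(w[...,:2]-seat)@ux; Y=(w[...,:2]-seat)@uy; Z=w[...,2]
    m=(P.max(-1)<70)&(Z>98)&(Z<140)&(abs(X)<25)&(Y>100)&(Y<210)
    if m.sum()>5: print(n,"knob X",np.percentile(X[m],[5,95]).round(1),"Y",np.percentile(Y[m],[5,95]).round(1),"Z",Z[m].max().round(1),m.sum())
    m=(Z>48)&(Z<60)&(abs(Y)<15)&(X<-45)&(X>-130)
    if m.sum()>5: print(n,"cup handle X",np.percentile(X[m],[1,99]).round(1),"Y",np.percentile(Y[m],[2,98]).round(1),"Z",np.median(Z[m]).round(1))
    cv2.imwrite(f"pics/{sys.argv[1]}_{n}.png",cv2.resize(P[150:330,220:440,::-1],None,fx=3,fy=3))
E
python3 side.py a; python3 k.py 504.6 0.3 12.4 175
```

```text
t: 11.35
tcp_pos: [0.6623, -0.1077, 0.267]
ee_rot: [[-0.218, 0.976, 0.0], [0.976, 0.218, 0.0], [0.0, 0.0, -1.0]]
force: [0.8, -0.0, -0.3]
opening: 0.0429
grasp_force: 0.0
side knob X [-2.6 10.4] Y [123.7 138.3] Z 137.8 176
scene knob X [-6.   7.2] Y [119.3 132.8] Z 139.9 92
scene cup handle X [-87.3 -54.4] Y [-8.   2.9] Z 55.1
t 11.45 tcp [ 662.3 -110.6  265.7] target [5.046e+02 3.000e-01 1.560e+02] turn [  0.   -0.2 -90.1] 90.1 | shift after [130.2 142.2 109.7] | shift now-axes [ 141.8 -130.2  110.2] F [ 0.   0.  -1.1] open 0.04285354349397966 gf 0.0
t 11.45 tcp [ 662.3 -110.6  265.7] target [5.046e+02 3.000e-01 1.560e+02] turn [-0.2 -0.  89.9] 89.9 | shift after [-130.2 -142.2  109.7] | shift now-axes [ 141.8 -130.2  110.2] F [ 0.   0.  -1.1] open 0.04285354349397966 gf 0.0
```

```bash
python3 -m handwheel '[0,40,-36,0,0,0,0, 0,40,-36,0,0,0,0, 0,40,-36,10,0,0,0, 0,22,-22,10,0,0,0,0,0,0,0,0,0,0]' >/dev/null; sed -i 's/(1,-1)/(-1,)/' k.py; python3 k.py 505.4 2 102.4 119; python3 - <<'E'
from h import *
s=manip.get_state(); f=manip.grab_frame("wrist"); w=wworld(f,s["ee_rot"],s["tcp_pos"])*1000
m=(f["pixels"].max(-1)<80)&(w[...,2]>131)&(w[...,2]<141)&(np.hypot(w[...,0]-505,w[...,1]-2)<30)
q=w[m]; print(m.sum(),cv2.minEnclosingCircle(q[:,:2].astype(np.float32)),np.median(q,0))
E
```

```text
t 12.075 tcp [5.036e+02 2.000e-01 2.447e+02] target [505.4   2.  100. ] turn [-0.2 -0.2 -0.1] 0.3 | shift after [  1.3   2.2 144.7] | shift now-axes [  1.    2.7 144.7] F [-0.  -0.3  0.2] open 0.042951180088954516 gf 0.0
634 ((504.4002685546875, -0.02624424733221531), 8.736860275268555) [504.23641761   0.96918267 136.91466021]
```

```bash
python3 -m handwheel '[0,0,1,45,0,0,0, 0,0,0,45,0,0,0, 0,0,0,35,0,0,0, 0,0,0,16,0,0,0,0,0,0,0,0,0,0]' >/dev/null; python3 k.py 504.4 0 102.4 119;  python3 -m handwheel '[-1,0,0,0,0,0,0,-1,0,0,0,0,0,0,-1,0,0,0,0,0,0,-1,0,0,0,0,0,0]'; python3 side.py b
```

```text
t 12.75 tcp [ 5.063e+02 -3.000e-01  1.045e+02] target [504.4   0.  100. ] turn [-0.1 -0.  -0.1] 0.2 | shift after [ 0.7 -1.8  4.5] | shift now-axes [ 0.7 -1.7  4.5] F [-0.1  0.4  1.2] open 0.042880644398378555 gf 0.0
t: 13.25
tcp_pos: [0.5043, -0.0009, 0.1068]
ee_rot: [[-0.215, 0.977, -0.005], [0.977, 0.215, -0.003], [-0.002, -0.006, -1.0]]
force: [-13.8, -4.3, 11.6]
opening: 0.0163
grasp_force: 58.4
side knob X [-1.2 10.9] Y [113.3 149. ] Z 140.0 271
scene knob X [-7.4  5.7] Y [105.7 115. ] Z 136.1 26
scene cup handle X [-87.3 -54.4] Y [-7.9  3.7] Z 54.6
```

```bash
python3 -m handwheel '[-1,0,-6,-2,0,0,0,-1,0,-10,0,0,0,0,-1,0,-10,0,0,0,0,-1,0,-10,0,0,0,0,-1,0,0,0,0,0,0]';  python3 -m handwheel '[-1,0,-10,0,0,0,0,-1,0,-3,0,0,0,0,-1,0,0,0,0,0,0]'
```

```text
t: 13.98
tcp_pos: [0.4701, -0.0083, 0.1071]
ee_rot: [[-0.214, 0.977, -0.001], [0.977, 0.214, -0.003], [-0.002, -0.002, -1.0]]
force: [-1.6, -4.7, -6.8]
opening: 0.016
grasp_force: 59.8
t: 14.35
tcp_pos: [0.4577, -0.011, 0.1071]
ee_rot: [[-0.214, 0.977, -0.0], [0.977, 0.214, -0.002], [-0.002, -0.001, -1.0]]
force: [0.9, -5.7, -8.2]
opening: 0.0164
grasp_force: 59.7
```

```bash
python3 -m handwheel '[-1,0,-2.5,0,0,0,0,-1,0,0,0,0,0,0,-1,0,0,0,0,0,0,-1,0,0,0,0,0,0,-1,0,0,0,0,0,0]'; python3 side.py c; python3 - <<'E'
import cv2,numpy as np
a=cv2.imread("pics/c_scene.png");b=cv2.imread("pics/c_side.png");cv2.imwrite("pics/c.png",cv2.resize(np.vstack([a,b]),(600,600)) if 0 else cv2.resize(np.hstack([a,b]),(800,330)))
E
```

```text
t: 14.98
tcp_pos: [0.4555, -0.0115, 0.1071]
ee_rot: [[-0.214, 0.977, -0.0], [0.977, 0.214, -0.002], [-0.002, -0.001, -1.0]]
force: [1.6, -5.3, -8.2]
opening: 0.0162
grasp_force: 59.6
side knob X [-2.4 11.1] Y [163.  198.5] Z 139.9 283
scene knob X [-7.3  6.1] Y [155.2 167. ] Z 137.3 32
scene cup handle X [-87.3 -54.4] Y [-7.8  2.8] Z 55.1
```

View pics/c.png

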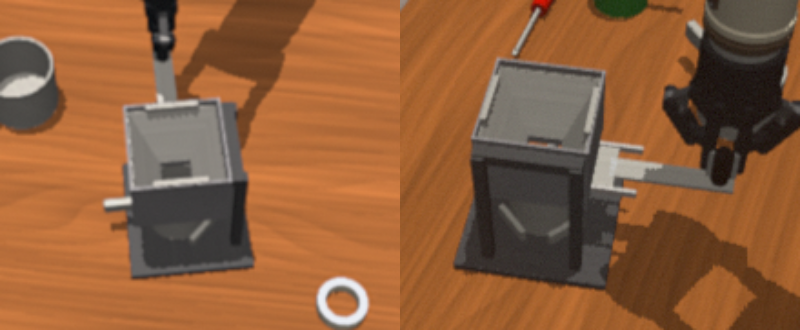

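The shutter is open, the outlet at (175,168) is empty, and no balls lie outside. The cup's handle has not moved, at (118,203). Now I close the shutter.

```bash
python3 -m handwheel '[-1,0,6,0,0,0,0,-1,0,12,0,0,0,0,-1,0,12,0,0,0,0,-1,0,12,0,0,0,0,-1,0,0,0,0,0,0]' |grep -A9 tcp;  python3 -m handwheel '[-1,0,5,0,0,0,0,-1,0,3,0,0,0,0,-1,0,1,0,0,0,0,-1,0,0,0,0,0,0]'
```

```text
tcp_pos: [0.4972, -0.0024, 0.1071]
ee_rot: [[-0.214, 0.977, 0.001], [0.977, 0.214, -0.002], [-0.002, 0.0, -1.0]]
force: [3.2, -5.0, -8.3]
opening: 0.0164
grasp_force: 59.7
t: 16.2
tcp_pos: [0.5043, -0.0008, 0.107]
ee_rot: [[-0.214, 0.977, -0.003], [0.977, 0.214, -0.003], [-0.002, -0.003, -1.0]]
force: [-3.2, -7.0, -3.4]
opening: 0.0163
grasp_force: 60.2
```

```bash
python3 -m handwheel '[-1,0,1,0,0,0,0,0,0,0,0,0,0,0,0,0,0,0,0,0,0,0,0,0,0,0,0,0,0,0,0,0,0,0,0]' ;  python3 -m handwheel '[0,0,0,-30,0,0,0,0,0,0,-50,0,0,0,0,0,0,-50,0,0,0,0,0,0,0,0,0,0]'|grep force; python3 side.py d; python3 - <<'E'
import cv2,numpy as np
a=cv2.imread("pics/d_scene.png");b=cv2.imread("pics/d_side.png");cv2.imwrite("pics/d.png",cv2.resize(np.hstack([a,b]),(800,330)))
from h import *
s=manip.get_state(); f=manip.grab_frame("wrist"); w=wworld(f,s["ee_rot"],s["tcp_pos"])*1000
m=(f["pixels"].max(-1)<80)&(w[...,2]>131)&(w[...,2]<141)&(np.hypot(w[...,0]-505,w[...,1]-2)<30)
q=w[m]; print(m.sum(),cv2.minEnclosingCircle(q[:,:2].astype(np.float32)))
E
```

```text
t: 16.82
tcp_pos: [0.5067, 0.0006, 0.1073]
ee_rot: [[-0.214, 0.977, 0.0], [0.977, 0.214, -0.0], [-0.0, -0.0, -1.0]]
force: [0.4, -0.4, 0.2]
opening: 0.0428
grasp_force: 0.0
force: [-0.4, 0.9, -0.7]
grasp_force: 0.0
side knob X [-2.5 10.3] Y [124.2 138.1] Z 137.1 169
scene knob X [-5.9  7.2] Y [119.9 133. ] Z 139.5 92
scene cup handle X [-87.3 -54.4] Y [-7.3  2.5] Z 54.9
673 ((504.3141174316406, 0.23352819681167603), 8.732438087463379)
```

View pics/d.png

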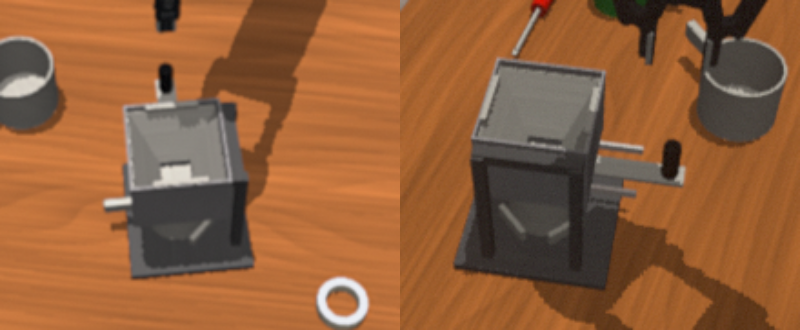

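The shutter is shut with the knob back at its starting place (504.3, 0.2). The outlet is closed at (175,172), the cup's handle has not moved, and the arm is clear.

```bash
python3 -c "
from bench import manip
print(manip.job_done())"
```

```text
the job is handed in; nothing more can be done
None
```

The job is handed in: the cup stands in the cradle, the shutter was opened fully and is shut again, and the arm is clear; the hopper is empty with no balls on the bench, so all five should be in the cup, though I never saw inside it and no verdict came back.

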